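Nest a circuit board solder side up and hold the magnifier over it

TASK

Of the two small circuit boards on the bench, take the one lying solder side up, lower it into the inspection nest, still solder side up, fully down and level on its four corner ledges, and let go of it there. Then lift the hand magnifier off its stand and hold it still and level in the air, the lens centred over the board and about 10 cm above it, so that the joints can be inspected; the program finishes while still holding it there, with nothing else carrying it. Leave the other board and the rest of the things on the bench as they are.

Things in the scene. Friction and masses are not known exactly. Their poses are not given: they have to be found in the camera images.
- board_a: The board to inspect: green, 76 (x) by 54 mm (y), plate 2 mm, solder side up: rows of bright joints on top; stands on two black header strips 11 mm tall, 50 mm long, in the middle of the long edges and flush with them, so its long sides are upright faces 13 mm tall; corners free below. Origin: centre of footprint, at the headers' feet, 13 mm below its top; z up; 50 g.
- board_b: The other board, the same product, lying component side up: its 2 mm plate flat on the mat, the 11 mm headers and the chips on top. To be left alone. Origin: centre of its underside.
- nest: Inspection nest, fixed: aluminium base plate 122 (x) by 98 (y) by 8 mm with four grey corner locators about 36 mm tall. Board length goes along nest x, either way round, its headers hanging between the locators. Finger gap between locators along each long side: 61 mm. Seated, the board's origin is 15 mm and its top face 28 mm above the nest's origin: centre of the underside; z up.
- nest_seat (a point): Centre of the nest's pocket, at the height of the four corner ledges that carry the board's plate (26 mm above the nest's underside, 18 mm above its base plate). Walls round the corners: 3 mm straight, pocket 80 (x) by 58 mm (y), 2 mm play on each side of the board; above that about 6 mm of slopes that widen it by 3 mm on each side. Axes as the nest's.
- stand: The magnifier's desk stand, fixed: dark base plate 150 (x) by 85 (y) by 10 mm and two aluminium uprights 6 mm thick, at x = -42 and +50 mm, each with a notch open at the top, 28 mm wide, its bottom 62 and its lips 74 mm above the underside. 86 mm of handle is free between them. Origin: on the underside, below the middle of the handle; x along the handle towards the lens; z up.
- magnifier: Hand magnifier, 0.2 kg, lying level in the stand's two notches: black handle 24 mm wide (y), 20 mm tall (z), from x = -60 to +58 mm, a short neck, and a round lens in a black rim of 84 mm diameter, 14 mm thick, centred at x = +105 mm. Centre of mass near x = +28 mm. Origin: middle of the handle's underside; x towards the lens; level means z vertical.
- magnifier_grip (a point): Middle of the handle's section (10 mm above its underside), 18 mm from the magnifier's origin towards the lens: a good place to grip, from above, across the 24 mm width, clear of both uprights. Axes as the magnifier's.
- magnifier_lens (a point): Centre of the lens, 87 mm beyond magnifier_grip along the magnifier's x, at the same height. Axes as the magnifier's.
- breadboard: White breadboard with holes, 82 by 55 by 9 mm, lying on the mat; to be left alone. Origin: centre of its underside.
- pod: White logic-probe pod, a flat box 50 by 85 by 20 mm with a grey connector, lying on the mat; to be left alone. Origin: centre of its underside.
- screwdriver: Small screwdriver, 140 mm long, lying on the mat; to be left alone. Origin: under its middle.
Mind the look-alikes: they are no part of the job. What is shaped like the board_a but yellow is not meant.

How it is judged:
By the outcome, as a careful person would: the job done as asked, in the order asked, and still so for the second after the job is handed in, while the arm keeps its last pose, push and grip.
It also fails if it takes over 58 s, if anything falls off the work surface, if the arm or the gripper's body presses on something with over 40 N, if the wrist force passes 120 N, or if a joint passes its speed limit or range.

ROBOT

A 6-joint arm with a two-finger parallel gripper is mounted at the origin on the work surface. World frame = base frame: x ahead of the robot, y to its left, z up, the work surface at z = 0. Lengths are in m, angles in rad, forces in N, time in s.
With the tool pointing down it reaches from about 0.3 to 0.775 m from the base axis. Payload 14.6 kg.
Tool frame: the origin (TCP) lies at the centre of the arm's flange, where the gripper is bolted on; the fingertips stand 199 mm ahead of it and the grasp point (between the pads) lies ctrl.tcp_to_grasp ahead of it (ctrl.tcp_to_grasp is the distance from the TCP to the grasp point, in m); z points along the fingers, y is the line along which they close (so a half turn about z gives the same grasp; the last joint's range is limited). The gripper opens to 94 mm and grips with 3 to 60 N. Pads are 16 mm wide; open, the fingers measure 119 mm over their backs; the gripper's body (75 mm by 177 mm) begins 78 mm behind the grasp point.
Start: joints at [1.273, 0.3, 1.521, -0, 1.321, -0.067], TCP at [0.126, 0.535, 0.405] pointing down, gripper open.
Joint ranges: [-3.03, 3.03], [-0.79, 2.21], [0.23, 2.52], [-1.04, 4.18], [0, 3.07], [-2.55, 2.55]. Speed limits (rad/s): [2.22, 2.22, 2.57, 3.14, 3.14, 3.14].

INTERFACE

Orientations are given as [roll, pitch, yaw] about the fixed x, y, z axes, in that order (R = Rz(yaw) Ry(pitch) Rx(roll)).
In Python, from station import ctrl gives the robot as it stands. The module is installed in compiled form; this text tells all that it offers.
- The arm moves only by the shell command python3 -m jog 'ROWS' [OPENING] [FORCE]. ROWS is JSON, a list of rows, each a list of 6 numbers: the shift along the tool's x, y, z in cm, then the turn, a rotation vector about the tool's x, y, z in rad. In form: [[tx, ty, tz, ax, ay, az], ...]. A call has 1 to 8 rows; each row is the pose to reach, as a shift and turn from the pose commanded when the call began, along the tool's axes at that moment; what a row does not reach only later rows make up. A row lasts 1/10 s, in which the tool goes at most 50 mm and 8.59 degrees, less where a joint would pass 70% of its speed; a pose out of reach is approached as far as the arm can. A call with a gripper value outside its range is refused whole. OPENING is the opening in per cent of the stroke, from 0 (shut) to 100 (fully open), set as the call begins (- or left out, the last holds). The fingers move at their own pace and stop on an object; FORCE is the grip in N (left out, the last holds). Time passes only in rows, so rows that repeat a pose let the fingers close. It gives the time, the measured TCP pose, the force, the opening and the grip force at its end, in the units of the state.
- ctrl.get_obs(): the state, without advancing time (a new reading comes with each control period).
- ctrl.camera(name): name is "scene" or "top" or "wrist"; returns a dict with "img" (480x640x3 uint8, blue, green, red), "intrinsics" (3x3 intrinsics, pixels), "R" (3x3) and "t" (3): a world point X has camera coordinates R X + t. Camera axes: x right, y down, z forward; pixel columns grow to the right and rows downward; lengths in m; the calibration is good to about 2 mm. The wrist camera is an equidistant fisheye: a pixel r from the principal point sees the ray r / f radians off the axis. A picture is of the moment at which its call begins. There is no depth.
- ctrl.hand_in(): hands the job in; it is judged then, once.
The state is a dict: "time_s": time; "qpos": joint angles; "joint_vel": joint speeds; "tau": joint torques, N m; "ee_pos": TCP position; "eef_rot": TCP orientation; "force": force on the tool from outside, world axes, zero at the start; "moment": the same for the moment, N m; "grip_width": finger opening in m; "grip_force": force on a finger pad.
Only numpy, scipy, OpenCV 4.12 (cv2) and the standard library are available. Lean on these libraries where they do the work, as an engineer would, in place of code of your own. Each camera call takes 0.05 s, during which the arm holds its last target. There are 200 camera calls.

## Working session

There is one attempt and no reset: what is moved stays moved. The work goes in short steps, Python scripts to look and compute and a shell command to move; the robot and the scene stay as the last step left them, time stands still between calls to the robot, and variables do not carry over. Pictures are saved under pics/ and viewed, at most 10 in all, crops included, and the job is handed in when it is done.

```bash
mkdir -p pics; python3 - <<'E'
from station import ctrl
import cv2,numpy as np
o=ctrl.get_obs();print(o,ctrl.tcp_to_grasp)
for n in("top","scene"):
    c=ctrl.camera(n);cv2.imwrite(f"pics/{n}0.png",c["img"]);print(n,c["intrinsics"],c["R"],c["t"])
E
```

```text
{'time_s': 0.0, 'qpos': array([ 1.27340702e+00,  3.00482894e-01,  1.52158060e+00, -2.19937115e-05,
        1.32067752e+00, -6.66075379e-02]), 'joint_vel': array([-0.00063599, -0.00229434,  0.0015842 ,  0.00144695,  0.00200935,
       -0.00222076]), 'tau': array([ 2.07966979e-03, -5.31811595e+01, -3.52735627e+01,  7.08703394e-02,
        2.43830297e-02, -8.64256549e-05]), 'ee_pos': array([0.12580613, 0.53538862, 0.40407993]), 'eef_rot': array([-3.14044543e+00, -5.51767715e-05,  2.91081630e+00]), 'force': array([-0.03192595,  0.40640907, -0.60331833]), 'moment': array([-0.00650645,  0.03444409,  0.05682477]), 'grip_force': 0.0, 'grip_width': 0.0938504929105899} 0.1804
top [[458.55850106   0.         317.80351213]
 [  0.         458.55850106 238.44968457]
 [  0.           0.           1.        ]] [[-0.02310733 -0.99953868  0.01970995]
 [-0.99106788  0.02031248 -0.13180235]
 [ 0.13134119 -0.0225795  -0.99108005]] [0.0310646  0.57715945 0.846771  ]
scene [[581.16423556   0.         324.44154403]
 [  0.         581.16423556 237.40035309]
 [  0.           0.           1.        ]] [[ 0.70572513  0.70840263 -0.01085101]
 [ 0.38863078 -0.399877   -0.83009909]
 [-0.59238345  0.58160476 -0.55751032]] [-0.41235522 -0.16192355  1.62802283]
```

View pics/top0.png

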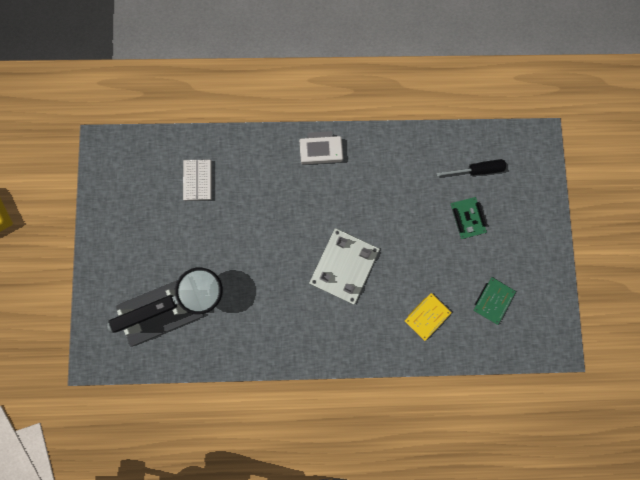

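View pics/scene0.png

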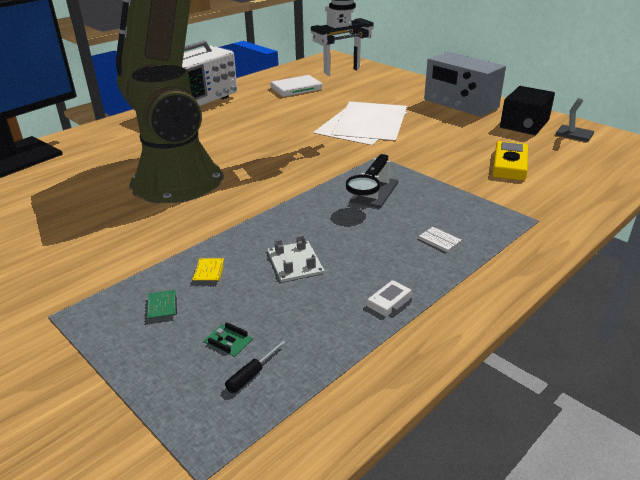

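```bash
cat > h.py <<'E'
from station import ctrl
import cv2,numpy as np
from scipy.spatial.transform import Rotation as Ro
def cast(c,px,z):
    px=np.atleast_2d(np.array(px,float)); K=c["intrinsics"]
    d=np.c_[(px-K[:2,2])/K[0,0],np.ones(len(px))]
    w=d@c["R"]; o=-c["R"].T@c["t"]
    return o+w*((z-o[2])/w[:,2])[:,None]
def castfish(c,px,z):
    px=np.atleast_2d(np.array(px,float)); K=c["intrinsics"]
    v=px-K[:2,2]; r=np.linalg.norm(v,axis=1); th=r/K[0,0]
    d=np.c_[v/np.maximum(r,1e-9)[:,None]*np.sin(th)[:,None],np.cos(th)]
    w=d@c["R"]; o=-c["R"].T@c["t"]
    return o+w*((z-o[2])/w[:,2])[:,None]
def rect(P):
    (x,y),(a,b),an=cv2.minAreaRect((P[:,:2]*1000).astype(np.float32))
    if a<b:a,b,an=b,a,an+90
    return np.round([x,y,a,b,(an+90)%180-90],1)  # mm, deg, yaw of long side
def biggest(m,box):
    k=np.zeros_like(m);x0,y0,x1,y1=box;k[y0:y1,x0:x1]=m[y0:y1,x0:x1]
    cs,_=cv2.findContours(k,cv2.RETR_EXTERNAL,cv2.CHAIN_APPROX_NONE)
    return max(cs,key=cv2.contourArea)[:,0,:]
def go(x,y,z,yaw):
    """world TCP target pointing down (m, deg) -> jog row"""
    o=ctrl.get_obs();R0=Ro.from_euler('xyz',o["eef_rot"])
    best=None
    for k in(0,180):
        T=Ro.from_euler('z',yaw+k,degrees=True)*Ro.from_euler('x',np.pi)
        r=(R0.inv()*T).as_rotvec()
        q=o["qpos"][5]
        print("row",np.round(R0.inv().apply(np.array([x,y,z])-o["ee_pos"])*100,2),np.round(r,3))
E
python3 - <<'E'
from h import *
c=ctrl.camera("top");hsv=cv2.cvtColor(c["img"],cv2.COLOR_BGR2HSV)
g=cv2.inRange(hsv,(50,80,30),(90,255,255))
print("A",rect(cast(c,biggest(g,(472,270,530,335)),.012)))
w=cv2.inRange(hsv,(0,0,130),(180,60,255))
print("nest",rect(cast(c,biggest(w,(300,220,390,310)),.008)))
d=cv2.inRange(hsv,(0,0,0),(180,255,38))
b=biggest(d,(100,255,225,350));print(b.min(0),b.max(0))
print("lens,tail",cast(c,[(198.5,290.5)],.072),cast(c,[(111.5,326.5)],.075))
go(.2,-.3,.4,0);print(ctrl.camera("wrist")["R"])
cv2.imwrite("pics/magd.png",cv2.resize(c["img"][250:350,100:240],None,fx=4,fy=4))
E
```

```text
A [ 451.7 -325.8   76.3   56.3  -32.3]
nest [526.6 -32.6 122.9  98.5 -26.5]
[110 268] [222 331]
lens,tail [[0.48222228 0.23826899 0.072     ]] [[0.42173315 0.3914395  0.075     ]]
row [-26.33 -79.63   0.49] [-0.000e+00  1.000e-03  2.911e+00]
row [-26.33 -79.63   0.49] [-0.001 -0.    -0.231]
[[ 0.22871511  0.973491   -0.00216128]
 [ 0.93451014 -0.21893376  0.28064001]
 [ 0.27272735 -0.06620635 -0.95981067]]
```

View pics/magd.png

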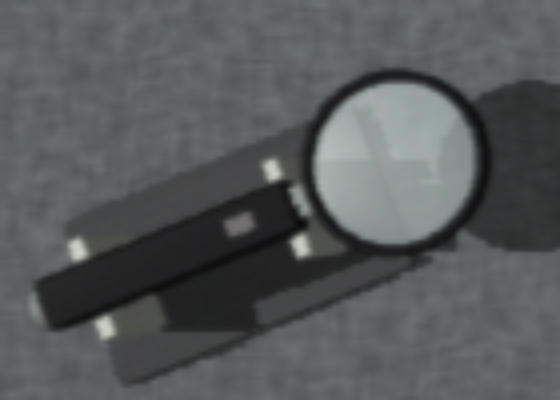

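The top view shows board_a at (495,301), the nest at (345,266), and the magnifier with its lens at (199,291) and tail at (112,327). I'll go above board_a first.

```bash
python3 - <<'E'
from h import *
go(.452,-.326,.36,147.7)
E
```

```text
row [-51.46 -76.39   4.48] [-0.001  0.     0.333]
row [-51.46 -76.39   4.48] [-0.000e+00 -1.000e-03 -2.809e+00]
```

```bash
R='[-51.5,-76.4,4.4,0,0,0.333]'; python3 -m jog '[[-51.5,-76.4,4.4,0,0,0.333],[-51.5,-76.4,4.4,0,0,0.333],[-51.5,-76.4,4.4,0,0,0.333],[-51.5,-76.4,4.4,0,0,0.333],[-51.5,-76.4,4.4,0,0,0.333],[-51.5,-76.4,4.4,0,0,0.333],[-51.5,-76.4,4.4,0,0,0.333],[-51.5,-76.4,4.4,0,0,0.333]]' 100; python3 - <<'E'
from h import *
go(.452,-.326,.36,147.7)
E
```

```text
time_s: 1.0
ee_pos: [0.2672, 0.1602, 0.3856]
eef_rot: [3.141, 0.001, 2.579]
force: [2.0, 0.1, 0.9]
grip_width: 0.094
grip_force: 0.0
row [-41.58 -31.25   2.56] [0.001 0.001 0.001]
row [-41.58 -31.25   2.56] [-1.000e-03  1.000e-03 -3.141e+00]
```

```bash
python3 -m jog '[[-41.6,-31.2,2.6,0,0,0],[-41.6,-31.2,2.6,0,0,0],[-41.6,-31.2,2.6,0,0,0],[-41.6,-31.2,2.6,0,0,0],[-41.6,-31.2,2.6,0,0,0],[-41.6,-31.2,2.6,0,0,0],[-41.6,-31.2,2.6,0,0,0],[-41.6,-31.2,2.6,0,0,0]]'; python3 - <<'E'
from h import *
go(.452,-.326,.36,147.7)
E
```

```text
time_s: 1.8
ee_pos: [0.4083, -0.2102, 0.3656]
eef_rot: [3.142, 0.0, 2.577]
force: [0.8, 1.5, 0.2]
grip_width: 0.094
grip_force: 0.0
row [-9.88 -7.45  0.56] [ 0.     0.    -0.001]
row [-9.88 -7.45  0.56] [ 0.    -0.     3.141]
```

```bash
python3 -m jog '[[-9.9,-7.4,0.6,0,0,0],[-9.9,-7.4,0.6,0,0,0],[-9.9,-7.4,0.6,0,0,0],[-9.9,-7.4,0.6,0,0,0],[-9.9,-7.4,0.6,0,0,0]]'; python3 - <<'E'
from h import *
c=ctrl.camera("wrist");cv2.imwrite("pics/w1.png",c["img"])
hsv=cv2.cvtColor(c["img"],cv2.COLOR_BGR2HSV)
g=cv2.inRange(hsv,(50,80,30),(90,255,255))
cs,_=cv2.findContours(g,cv2.RETR_EXTERNAL,cv2.CHAIN_APPROX_NONE)
for k in cs:
    if cv2.contourArea(k)>300: print(k[:,0].mean(0),rect(castfish(c,k[:,0],.0135)))
o=ctrl.get_obs();print(o["ee_pos"],np.degrees(o["eef_rot"]),c["intrinsics"])
E
```

```text
time_s: 2.3
ee_pos: [0.4521, -0.3232, 0.3593]
eef_rot: [3.141, -0.001, 2.577]
force: [1.0, 0.4, 0.3]
grip_width: 0.0942
grip_force: 0.0
[413.048 335.512] [ 615.2 -303.2   67.7   27.1   10.5]
[316.12903226 222.1827957 ] [ 453.3 -327.    74.8   52.6  -32.8]
[ 0.45211678 -0.32263177  0.35964926] [ 1.79988804e+02 -3.60358785e-02  1.47710864e+02] [[371.64829954   0.         319.7193422 ]
 [  0.         371.64829954 235.26331979]
 [  0.           0.           1.        ]]
```

View pics/w1.png

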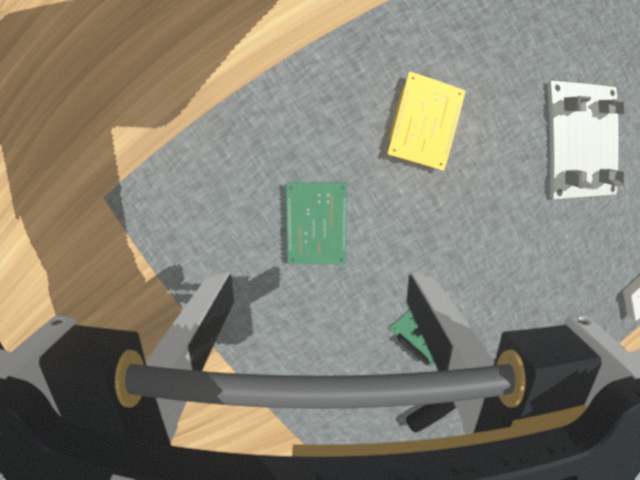

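```bash
python3 - <<'E'
from h import *
print(ctrl.get_obs()["ee_pos"]);go(.4533,-.327,.23,147.4)
E
```

```text
[ 0.45211678 -0.32263177  0.35964926]
row [-0.34 -0.31 12.96] [ 0.    -0.001  0.005]
row [-0.34 -0.31 12.96] [ 1.000e-03  0.000e+00 -3.136e+00]
```

```bash
python3 -m jog '[[-0.3,-0.2,3,0,0,0.005],[-0.3,-0.2,8,0,0,0.005],[-0.3,-0.2,11,0,0,0.005],[-0.3,-0.2,13,0,0,0.005],[-0.3,-0.2,13,0,0,0.005],[-0.3,-0.2,13,0,0,0.005]]'; python3 - <<'E'
from h import *
c=ctrl.camera("wrist");
hsv=cv2.cvtColor(c["img"],cv2.COLOR_BGR2HSV)
g=cv2.inRange(hsv,(50,80,30),(90,255,255))
cs,_=cv2.findContours(g,cv2.RETR_EXTERNAL,cv2.CHAIN_APPROX_NONE)
for k in cs:
    if cv2.contourArea(k)>300: print(k[:,0].mean(0),rect(castfish(c,k[:,0],.0135)))
cv2.imwrite("pics/w2.png",c["img"])
go(.4533,-.327,.202,147.4);print(ctrl.get_obs()["ee_pos"])
E
```

```text
time_s: 2.95
ee_pos: [0.454, -0.3261, 0.2309]
eef_rot: [-3.142, 0.001, 2.574]
force: [0.2, -0.9, 0.8]
grip_width: 0.0941
grip_force: 0.0
[442.7107438  413.39669421] [ 605.5 -306.2   54.4   18.2   19. ]
[313.90248963 270.21161826] [ 454.  -327.2   76.1   53.7  -32.3]
row [ 0.03 -0.1   2.95] [-0.     0.002  0.001]
row [ 0.03 -0.1   2.95] [-3.000e-03 -0.000e+00 -3.141e+00]
[ 0.45408082 -0.32630422  0.23145812]
```

Board found at (454.0, −327.2) mm, 76.1 × 53.7 mm, yaw −32.3°. The hand is lined up, so I'll descend and grip.

```bash
python3 -m jog '[[0,0.05,1.5,0,0,0],[0,0.05,2.9,0,0,0],[0,0.05,2.9,0,0,0],[0,0.05,2.9,0,0,0]]'; python3 -m jog '[[0,0,0,0,0,0],[0,0,0,0,0,0],[0,0,0,0,0,0],[0,0,0,0,0,0],[0,0,0,0,0,0],[0,0,0,0,0,0],[0,0,0,0,0,0],[0,0,0,0,0,0]]' 20 30
```

```text
time_s: 3.4
ee_pos: [0.4545, -0.3263, 0.2023]
eef_rot: [-3.141, 0.003, 2.573]
force: [-3.8, 5.8, 24.7]
grip_width: 0.0938
grip_force: 12.6
time_s: 4.2
ee_pos: [0.4548, -0.3267, 0.2024]
eef_rot: [-3.141, 0.005, 2.573]
force: [1.2, 1.1, 19.2]
grip_width: 0.0535
grip_force: 43.1
```

```bash
python3 -m jog '[[0,0,-3,0,0,0],[0,0,-7,0,0,0],[0,0,-11,0,0,0],[0,0,-14,0,0,0],[0,0,-14,0,0,0]]'; python3 - <<'E'
from h import *
go(.5266,-.0326,.34,153.5);print(ctrl.get_obs()["grip_width"])
E
```

```text
time_s: 4.7
ee_pos: [0.4544, -0.3264, 0.3442]
eef_rot: [-3.141, 0.006, 2.573]
force: [0.6, -0.6, -0.3]
grip_width: 0.0534
grip_force: 30.0
row [ 9.74 28.65  0.34] [-0.001  0.006 -0.106]
row [ 9.74 28.65  0.34] [9.000e-03 2.000e-03 3.035e+00]
0.05342006578817164
```

```bash
python3 -m jog '[[9.7,17,0.3,0,0.006,-0.106],[9.7,17,0.3,0,0.006,-0.106],[9.7,17,0.3,0,0.006,-0.106],[9.7,17,0.3,0,0.006,-0.106],[9.7,17,0.3,0,0.006,-0.106],[9.7,17,0.3,0,0.006,-0.106],[9.7,17,0.3,0,0.006,-0.106]]'; python3 - <<'E'
from h import *
c=ctrl.camera("wrist");cv2.imwrite("pics/w3.png",c["img"])
hsv=cv2.cvtColor(c["img"],cv2.COLOR_BGR2HSV)
g=cv2.inRange(hsv,(0,0,130),(180,60,255))
cs,_=cv2.findContours(g,cv2.RETR_EXTERNAL,cv2.CHAIN_APPROX_NONE)
for k in cs:
    if cv2.contourArea(k)>2000: print(k[:,0].mean(0),k[:,0].min(0),k[:,0].max(0),rect(castfish(c,k[:,0],.011)))
g=cv2.inRange(hsv,(50,80,30),(90,255,255))
cs,_=cv2.findContours(g,cv2.RETR_EXTERNAL,cv2.CHAIN_APPROX_NONE)
o=ctrl.get_obs()
for k in cs:
    if cv2.contourArea(k)>300: print(k[:,0].mean(0),rect(castfish(c,k[:,0],o["ee_pos"][2]-.199+.0128)))
print(o["ee_pos"],np.degrees(o["eef_rot"]))
E
```

```text
time_s: 5.4
ee_pos: [0.4639, -0.1315, 0.337]
eef_rot: [3.142, -0.007, 2.678]
force: [0.2, -0.1, 0.1]
grip_width: 0.0536
grip_force: 30.0
[313.58019802 425.85940594] [222 406] [417 444] [ 671.1 -234.6  217.8   61.3   63.5]
[319.05637255 356.59068627] [252 319] [387 375] [ 573.5 -185.4  138.5   65.3   62.4]
[221.40502793 324.8603352 ] [159 267] [264 372] [ 520.6 -256.7  136.6   83.8  -86. ]
[ 36.72857143 338.5875    ] [  0 252] [ 82 383] [ 442.4 -524.9  218.6  144.1  -52.7]
[426.84391408 185.89880668] [67  0] [639 377] [557.4 -62.5 640.9 507.6  76.9]
[265.39156627 419.1626506 ] [ 522.2 -196.3   28.3   24.3  -82.8]
[316.29347826 288.19927536] [ 460.8 -129.2   74.2   52.4  -26.7]
[ 0.46384577 -0.13169828  0.33715542] [179.99264952  -0.38492737 153.41040461]
```

View pics/w3.png

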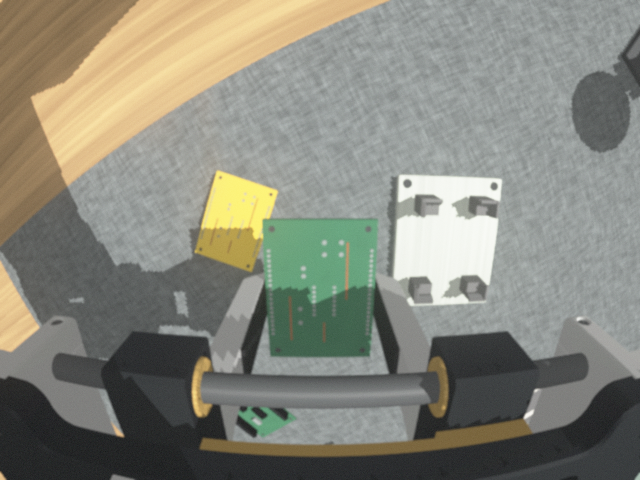

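```bash
python3 - <<'E'
from h import *
c=ctrl.camera("wrist")
hsv=cv2.cvtColor(c["img"],cv2.COLOR_BGR2HSV)
g=cv2.inRange(hsv,(0,0,175),(180,40,255))
b=biggest(g,(388,165,515,315))
print(b.min(0),b.max(0),rect(castfish(c,b,.011)))
print(castfish(c,[(400,175),(502,180),(485,305),(393,302)],.011).mean(0))
E
python3 - <<'E'
from h import *
c=ctrl.camera("top");hsv=cv2.cvtColor(c["img"],cv2.COLOR_BGR2HSV)
w=cv2.inRange(hsv,(0,0,130),(180,60,255))
print("nest",rect(cast(c,biggest(w,(300,220,390,310)),.011)))
E
```

```text
[393 170] [502 306] [527.1 -33.3 127.8  99.9 -26.5]
[ 0.52885483 -0.03423114  0.011     ]
nest [526.4 -32.  123.8  99.6 -26.3]
```

```bash
python3 - <<'E'
from h import *
go(.5293,-.0342,.27,153.6)
E
```

```text
row [-1.53 11.65  6.73] [ 0.    -0.006 -0.004]
row [-1.53 11.65  6.73] [-0.01  -0.     3.138]
```

```bash
python3 -m jog '[[-1.5,5,0,0,-0.006,-0.004],[-1.5,9,0,0,-0.006,-0.004],[-1.5,11.6,3,0,-0.006,-0.004],[-1.5,11.6,6.5,0,-0.006,-0.004],[-1.5,11.6,6.7,0,-0.006,-0.004],[-1.5,11.6,6.7,0,-0.006,-0.004],[-1.5,11.6,6.7,0,-0.006,-0.004]]'; python3 - <<'E'
from h import *
c=ctrl.camera("wrist");cv2.imwrite("pics/w4.png",c["img"])
go(.5293,-.0342,.24,153.6);o=ctrl.get_obs();print(o["ee_pos"],np.degrees(o["eef_rot"]))
E
```

```text
time_s: 6.25
ee_pos: [0.529, -0.0343, 0.2724]
eef_rot: [3.141, 0.002, 2.682]
force: [0.8, -1.1, -0.0]
grip_width: 0.0538
grip_force: 30.0
row [-0.02  0.01  3.25] [0.001 0.002 0.001]
row [-0.02  0.01  3.25] [-4.000e-03  2.000e-03 -3.141e+00]
[ 0.52900901 -0.0341661   0.27250623] [1.79934136e+02 1.40170319e-01 1.53647341e+02]
```

View pics/w4.png

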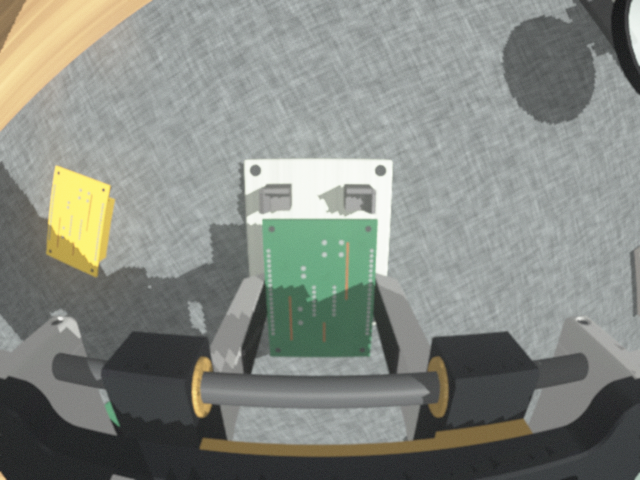

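```bash
python3 - <<'E'
from h import *
c=ctrl.camera("wrist");o=ctrl.get_obs();R=Ro.from_euler('xyz',o["eef_rot"]);z=o["ee_pos"][2]
f=lambda p,zz:np.round(R.inv().apply(castfish(c,p,zz)-o["ee_pos"])[:,:2]*1000,1).tolist()
print("nest far corners",f([(245.5,160),(392.5,160)],.011), "holes",f([(256,170.5),(380.5,170.5)],.011))
print("locator tops outer",f([(263,185),(374,186)],.039))
zt=z-.199+.013
print("board corners",f([(263.5,219),(378,219.5),(370,356),(271,356)],zt))
E
```

```text
nest far corners [[61.5, -48.4], [61.5, 48.1]] holes [[54.4, -41.5], [54.3, 40.3]]
locator tops outer [[48.8, -32.7], [48.2, 32.1]]
board corners [[40.0, -25.6], [39.7, 27.6], [-36.1, 27.7], [-36.0, -25.9]]
```

```bash
python3 -m jog '[[-0.14,-0.1,0,0,0,0],[-0.14,-0.1,2,0,0,0],[-0.14,-0.1,3.5,0,0,0],[-0.14,-0.1,4,0,0,0],[-0.14,-0.1,4.4,0,0,0],[-0.14,-0.1,4.4,0,0,0],[-0.14,-0.1,4.4,0,0,0]]'
```

```text
time_s: 7.05
ee_pos: [0.5297, -0.035, 0.2274]
eef_rot: [3.141, 0.001, 2.683]
force: [-0.9, -0.9, -0.9]
grip_width: 0.0538
grip_force: 30.0
```

```bash
python3 -m jog '[[0,0,0.3,0,0,0],[0,0,0.6,0,0,0],[0,0,0.6,0,0,0]]';python3 -m jog '[[0,0,0.2,0,0,0],[0,0,0.3,0,0,0],[0,0,0.3,0,0,0]]'; python3 - <<'E'
from h import *
c=ctrl.camera("wrist");cv2.imwrite("pics/w5.png",c["img"][150:480,150:500])
o=ctrl.get_obs();print(o["ee_pos"],o["force"],o["moment"])
E
```

```text
time_s: 7.35
ee_pos: [0.5295, -0.0349, 0.2204]
eef_rot: [3.141, -0.0, 2.683]
force: [0.3, -0.5, -1.0]
grip_width: 0.0535
grip_force: 30.0
time_s: 7.65
ee_pos: [0.5295, -0.0349, 0.2176]
eef_rot: [3.141, -0.0, 2.683]
force: [0.6, 1.1, -0.5]
grip_width: 0.0539
grip_force: 30.0
[ 0.52956031 -0.03492879  0.21769317] [ 0.27667459  1.63930549 -1.11674912] [ 0.03025684  0.00589346 -0.04029921]
```

View pics/w5.png

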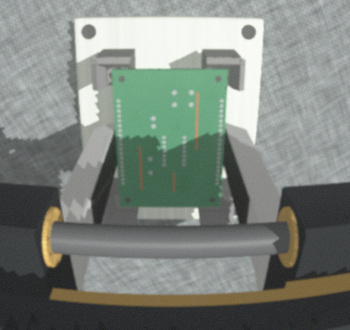

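The board sits between the locators (crop around 115–227, 70–205). It hasn't made contact yet, so I'll continue down gently.

```bash
python3 -m jog '[[0,0,0.1,0,0,0],[0,0,0.15,0,0,0],[0,0,0.15,0,0,0]]';python3 -m jog '[[0,0,0.08,0,0,0],[0,0,0.15,0,0,0],[0,0,0.15,0,0,0]]'
```

```text
time_s: 8.0
ee_pos: [0.5296, -0.0349, 0.2173]
eef_rot: [3.141, 0.001, 2.683]
force: [-8.3, 0.5, 15.2]
grip_width: 0.0537
grip_force: 30.0
time_s: 8.3
ee_pos: [0.5297, -0.0349, 0.2171]
eef_rot: [3.141, 0.001, 2.683]
force: [-13.6, 1.0, 31.7]
grip_width: 0.0535
grip_force: 30.0
```

```bash
python3 -m jog '[[0,0,-0.2,0,0,0],[0,0,-0.2,0,0,0]]'; python3 -m jog '[[0,0,0,0,0,0],[0,0,0,0,0,0],[0,0,0,0,0,0],[0,0,0,0,0,0],[0,0,0,0,0,0]]' 90; python3 -m jog '[[0,0,-2,0,0,0],[0,0,-5,0,0,0],[0,0,-9,0,0,0],[0,0,-12,0,0,0],[0,0,-12,0,0,0],[0,0,-12,0,0,0]]'; python3 - <<'E'
from h import *
c=ctrl.camera("wrist");cv2.imwrite("pics/w6.png",cv2.resize(c["img"][120:360,200:440],None,fx=2.4,fy=2.4))
hsv=cv2.cvtColor(c["img"],cv2.COLOR_BGR2HSV)
g=cv2.inRange(hsv,(50,80,30),(90,255,255))
b=biggest(g,(200,120,440,360))
print(rect(castfish(c,b,.031)))
g=cv2.inRange(hsv,(0,0,150),(180,40,255))
b=biggest(g,(220,120,420,400));print(b.min(0),b.max(0),rect(castfish(c,b,.011)))
E
```

```text
time_s: 8.5
ee_pos: [0.5297, -0.0349, 0.2172]
eef_rot: [3.141, 0.001, 2.683]
force: [-1.3, -0.2, 10.0]
grip_width: 0.0535
grip_force: 30.0
time_s: 9.0
ee_pos: [0.5296, -0.0349, 0.2166]
eef_rot: [3.141, -0.0, 2.683]
force: [0.4, 0.2, 0.1]
grip_width: 0.0842
grip_force: 0.0
time_s: 9.6
ee_pos: [0.5294, -0.0349, 0.3367]
eef_rot: [3.141, 0.001, 2.683]
force: [1.4, -0.4, -0.7]
grip_width: 0.0845
grip_force: 0.0
[527.9 -33.8  73.4  52.3 -26.3]
[220 120] [419 374] [559.3 -49.  246.8 204.9 -26.3]
```

View pics/w6.png

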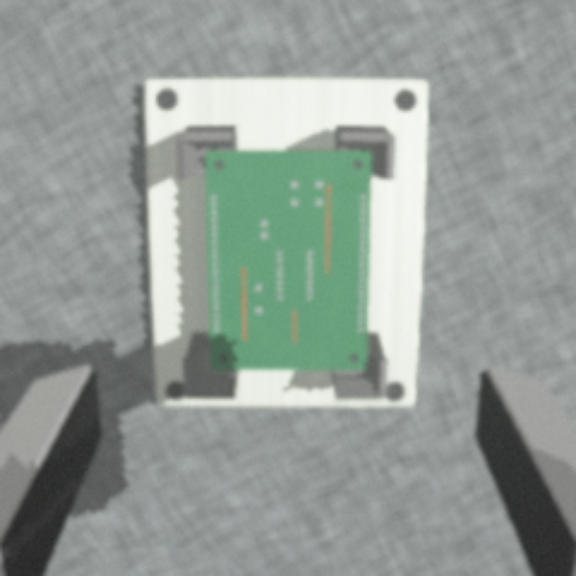

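```bash
python3 - <<'E'
from h import *
go(.450,.319,.36,111.6)
E
```

```text
row [22.79 28.22 -2.39] [-0.    -0.001  0.735]
row [22.79 28.22 -2.39] [ 1.000e-03 -0.000e+00 -2.407e+00]
```

```bash
python3 -m jog '[[22.8,28.2,-2.4,0,0,0.735],[22.8,28.2,-2.4,0,0,0.735],[22.8,28.2,-2.4,0,0,0.735],[22.8,28.2,-2.4,0,0,0.735],[22.8,28.2,-2.4,0,0,0.735],[22.8,28.2,-2.4,0,0,0.735],[22.8,28.2,-2.4,0,0,0.735],[22.8,28.2,-2.4,0,0,0.735]]' 75;  python3 - <<'E'
from h import *
go(.450,.319,.36,111.6)
E
```

```text
time_s: 10.45
ee_pos: [0.4489, 0.3212, 0.3594]
eef_rot: [-3.14, 0.0, 1.949]
force: [1.8, -0.9, 0.6]
grip_width: 0.0705
grip_force: 0.0
row [-0.25  0.02 -0.06] [-0.002  0.     0.001]
row [-0.25  0.02 -0.06] [-0.000e+00 -3.000e-03 -3.141e+00]
```

```bash
python3 -m jog '[[0,0,0,0,0,0],[0,0,0,0,0,0]]';  python3 - <<'E'
from h import *
c=ctrl.camera("wrist");cv2.imwrite("pics/w7.png",c["img"])
o=ctrl.get_obs();R=Ro.from_euler('xyz',o["eef_rot"])
g=cv2.cvtColor(c["img"],cv2.COLOR_BGR2GRAY)
# handle edges along image rows near centre
for r in (180,200,220,240,260): print(r,g[r,260:380:4].tolist())
E
```

```text
time_s: 10.65
ee_pos: [0.4498, 0.3192, 0.3593]
eef_rot: [-3.139, 0.0, 1.949]
force: [-0.9, -0.3, -0.1]
grip_width: 0.0706
grip_force: 0.0
180 [142, 151, 148, 119, 111, 114, 110, 75, 75, 78, 75, 69, 58, 61, 56, 54, 59, 59, 60, 54, 95, 114, 114, 115, 114, 114, 111, 123, 144, 144]
200 [159, 155, 154, 138, 104, 75, 76, 73, 75, 74, 71, 62, 54, 53, 55, 56, 55, 55, 57, 50, 111, 109, 111, 116, 117, 116, 115, 133, 143, 149]
220 [163, 155, 152, 159, 109, 115, 112, 98, 71, 76, 71, 69, 54, 50, 50, 53, 50, 54, 57, 51, 108, 114, 112, 115, 113, 112, 114, 135, 154, 152]
240 [148, 151, 151, 155, 105, 112, 110, 81, 74, 74, 76, 67, 49, 52, 54, 54, 50, 52, 55, 50, 111, 113, 112, 113, 116, 114, 109, 154, 154, 143]
260 [144, 157, 166, 164, 103, 114, 113, 95, 75, 121, 142, 127, 53, 54, 56, 58, 57, 55, 60, 70, 206, 208, 114, 114, 117, 115, 112, 144, 145, 148]
```

View pics/w7.png

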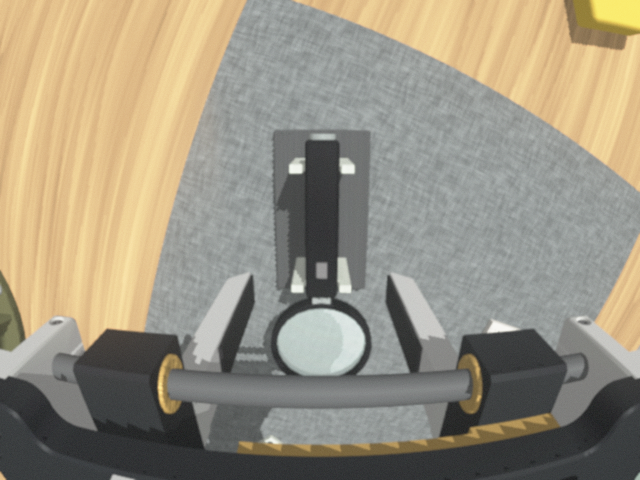

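```bash
python3 - <<'E'
from h import *
c=ctrl.camera("wrist");o=ctrl.get_obs();R=Ro.from_euler('xyz',o["eef_rot"])
f=lambda p,zz:np.round(R.inv().apply(castfish(c,p,zz)-o["ee_pos"])[:,:2]*1000,1).tolist()
g=c["img"].max(2)
for r in(160,190,230,260,285):
    w=np.where(g[r,296:348]<72)[0]+296; print(r,w[0],w[-1],f([(w[0]-.5,r),(w[-1]+.5,r),((w[0]+w[-1])/2,r)],.085))
print("tail,front",f([(321,139.5),(321,297)],.085),"lens",f([(321,342)],.075))
print(np.degrees(o["eef_rot"]))
E
```

```text
160 306 337 [[61.0, -8.9], [61.0, 13.0], [61.0, 2.1]]
190 299 337 [[40.1, -13.9], [40.1, 13.2], [40.1, -0.3]]
230 300 337 [[11.2, -13.5], [11.3, 13.6], [11.2, 0.0]]
260 306 336 [[-11.5, -9.5], [-11.5, 13.2], [-11.5, 1.9]]
285 306 336 [[-31.5, -9.7], [-31.5, 13.5], [-31.5, 1.9]]
tail,front [[75.1, 1.7], [-41.5, 1.9]] lens [[-88.7, 2.1]]
[-1.79919125e+02  1.57596163e-02  1.11556930e+02]
```

```bash
python3 -m jog '[[-0.2,0.2,2,0,0,0],[-0.2,0.2,5,0,0,0],[-0.2,0.2,8,0,0,0],[-0.2,0.2,10,0,0,0],[-0.2,0.2,10.4,0,0,0],[-0.2,0.2,10.4,0,0,0],[-0.2,0.2,10.4,0,0,0]]'; python3 -m jog '[[0,0,0,0,0,0],[0,0,0,0,0,0],[0,0,0,0,0,0],[0,0,0,0,0,0],[0,0,0,0,0,0],[0,0,0,0,0,0],[0,0,0,0,0,0],[0,0,0,0,0,0]]' 10 45
```

```text
time_s: 11.45
ee_pos: [0.453, 0.3175, 0.258]
eef_rot: [3.14, -0.0, 1.947]
force: [0.2, 0.4, -1.2]
grip_width: 0.0704
grip_force: 0.0
time_s: 12.25
ee_pos: [0.4526, 0.3178, 0.2568]
eef_rot: [-3.142, -0.0, 1.948]
force: [-0.5, 0.2, 0.4]
grip_width: 0.0236
grip_force: 45.0
```

```bash
python3 -m jog '[[0,0,-0.5,0,0,0],[0,0,-1.5,0,0,0],[0,0,-3,0,0,0],[0,0,-5,0,0,0],[0,0,-7,0,0,0],[0,0,-8,0,0,0],[0,0,-8,0,0,0],[0,0,-8,0,0,0]]'; python3 - <<'E'
from h import *
o=ctrl.get_obs();print(o["force"],o["moment"])
go(.4955,.0474,.335,111.6)
E
```

```text
time_s: 13.05
ee_pos: [0.4525, 0.3176, 0.3363]
eef_rot: [-3.141, -0.0, 1.948]
force: [0.6, 0.3, -1.5]
grip_width: 0.0238
grip_force: 45.0
[ 0.63262991  0.33185927 -1.49058668] [-0.05163576  0.03980327 -0.00523596]
row [-26.71  -5.95   0.13] [-0. -0. -0.]
row [-26.71  -5.95   0.13] [-0.000e+00  1.000e-03  3.142e+00]
```

Lifted, so now a gentle traverse.

```bash
python3 -m jog '[[-1,-0.2,0,0,0,0],[-3,-0.7,0,0,0,0],[-6,-1.3,0,0,0,0],[-9,-2,0,0,0,0],[-12,-2.7,0,0,0,0],[-15,-3.3,0,0,0,0],[-18,-4,0,0,0,0],[-21,-4.7,0,0,0,0]]'; python3 -m jog '[[-2.5,-0.6,0.3,0,0,0],[-4.2,-0.9,0.8,0,0,0],[-5.2,-1.2,1.5,0,0,0],[-5.7,-1.25,2.1,0,0,0],[-5.7,-1.25,2.3,0,0,0],[-5.7,-1.25,2.3,0,0,0],[-5.7,-1.25,2.3,0,0,0],[-5.7,-1.25,2.3,0,0,0]]'; python3 - <<'E'
from h import *
o=ctrl.get_obs();print(o["ee_pos"]);go(.4955,.0474,.313,111.6)
c=ctrl.camera("wrist");t=ctrl.camera("top");s=ctrl.camera("scene")
a=np.vstack([cv2.resize(t["img"][190:310,240:400],(400,300)),cv2.resize(s["img"][170:300,230:400],(400,300))])
cv2.imwrite("pics/fin.png",np.hstack([a,cv2.resize(c["img"][150:450,220:420],(400,600))]))
R=Ro.from_euler('xyz',o["eef_rot"])
E
```

```text
time_s: 13.85
ee_pos: [0.486, 0.1033, 0.336]
eef_rot: [-3.141, -0.0, 1.948]
force: [0.3, 0.0, -3.3]
grip_width: 0.0238
grip_force: 45.0
time_s: 14.65
ee_pos: [0.4956, 0.0481, 0.314]
eef_rot: [3.141, -0.0, 1.949]
force: [0.5, 0.4, -1.7]
grip_width: 0.0234
grip_force: 45.0
[0.49555007 0.04808107 0.31398771]
row [-0.06 -0.03  0.1 ] [ 0.001 -0.     0.001]
row [-0.06 -0.03  0.1 ] [ 0.000e+00  1.000e-03 -3.141e+00]
```

View pics/fin.png

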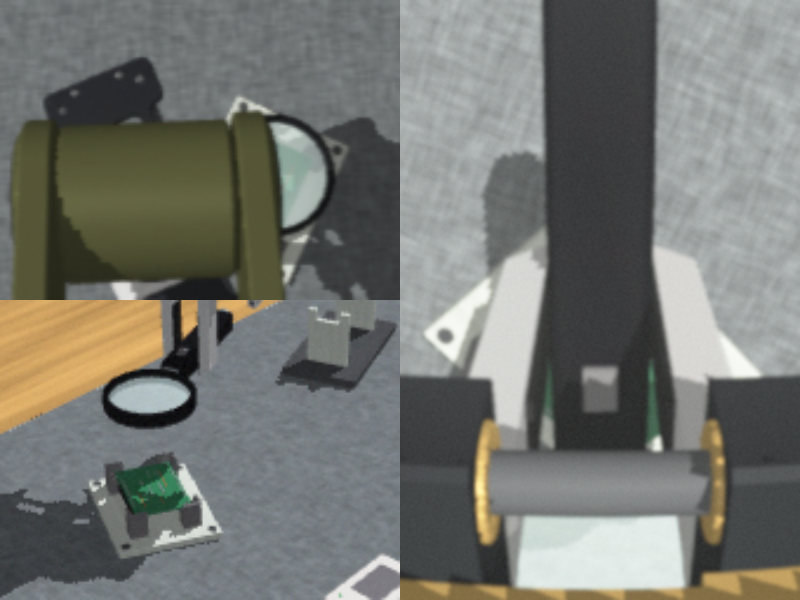

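```bash
python3 - <<'E'
from h import *
s=ctrl.camera("scene");K=s["intrinsics"];g=s["img"].max(2)
m=(cv2.inRange(g,0,45));
b=biggest(m,(268,198,318,236));e=cv2.fitEllipse(b);print("rim px",e,b.min(0),b.max(0))
print("board",cast(s,[(296.7,251)],.031),"lens",cast(s,[e[0]],.131))
def pred(nx,ny):
    n=np.array([nx,ny,1]);n/=np.linalg.norm(n);u=np.cross(n,[1,0,0]);u/=np.linalg.norm(u);v=np.cross(n,u)
    a=np.linspace(0,6.283,200)[:,None];C=np.array([.5275,-.0325,.131])
    P=np.vstack([C+.042*(np.cos(a)*u+np.sin(a)*v)+h*n for h in(-.007,.007)])
    q=P@s["R"].T+s["t"];p=(q[:,:2]/q[:,2:]*K[0,0]+K[:2,2]).astype(np.float32)
    return cv2.minAreaRect(cv2.convexHull(p))
print("obs",cv2.minAreaRect(b),"level",pred(0,0),"droop3deg",pred(.37*.05,-.93*.05))
print(ctrl.get_obs()["ee_pos"])
E
```

```text
rim px ((294.25933837890625, 211.4303741455078), (25.576444625854492, 42.501739501953125), 78.27208709716797) [274 198] [313 224]
board [[ 0.52868759 -0.03036618  0.031     ]] lens [[ 0.52535071 -0.02920496  0.131     ]]Traceback (most recent call last):
  File "<stdin>", line 12, in <module>
  File "<stdin>", line 7, in pred
numpy._core._exceptions._UFuncOutputCastingError: Cannot cast ufunc 'divide' output from dtype('float64') to dtype('int64') with casting rule 'same_kind'
```

```bash
python3 -m jog '[[0,0,0,0,0,0],[0,0,0,0,0,0],[0,0,0,0,0,0],[0,0,0,0,0,0],[0,0,0,0,0,0]]' && python3 -c "
from station import ctrl
print(ctrl.get_obs()['joint_vel'].round(3));print(ctrl.hand_in())"
```

```text
time_s: 15.35
ee_pos: [0.4956, 0.0476, 0.3137]
eef_rot: [3.141, -0.0, 1.948]
force: [0.2, 0.5, -2.2]
grip_width: 0.0237
grip_force: 45.0
[-0.001  0.001 -0.001  0.     0.001  0.001]
the job is handed in; nothing more can be done
None
```

The job is handed in at 15.4 s: board_a was released solder side up in the nest at the expected seated height, and the arm holds the magnifier still about 10 cm above it, lens within about 4 mm of the board's centre; the final level check failed to run, so level rests on the tool being vertical and the camera view.

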